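# Clip the red marker onto the document case

## Robot

A 6-joint arm with a two-finger parallel gripper is mounted at the origin on the work surface. World frame = base frame: x ahead of the robot, y to its left, z up, the work surface at z = 0. Lengths are in m, angles in rad, forces in N, time in s.
With the tool pointing down it reaches from about 0.25 to 0.725 m from the base axis. Payload 4 kg.
Tool frame: the origin (TCP) lies on the centre line of the jaws, within the pads' length; the fingertips stand 14 mm ahead of it and the grasp point (between the pads) lies 5 mm behind it; z points along the fingers, x is the direction in which the jaws open and shut, and the axes are right-handed (so a half turn about z gives the same grasp; the last joint's range is limited). The gripper opens to 85 mm and grips with 20 to 120 N. Pads are 22 mm wide; open, the fingers measure 114 mm over their backs; the gripper's body (76 mm by 85 mm) begins 54 mm behind the grasp point. The pads swing forward as they close: fully open they stand 13 mm farther back than shut.
Start: joints at [1.29, 0.241, 0.005, 1.335, 0, 1.571], TCP at [0.139, 0.48, 0.245] pointing down, gripper open.
Joint ranges: [-2.72, 2.72], [-1.05, 1.87], [-1.09, 1.28], [-1.99, 2.15], [-1.42, 1.44], [-3.14, 3.14]. Speed limits (rad/s): [2.79, 2.79, 3.14, 3.14, 3.14, 3.14].

## Interface

Orientations are given as a unit quaternion [x, y, z, w].
In Python, from workcell import bot gives the robot as it stands.
- The arm moves only by the tool play_rows, never from a script. Its argument "motion" is a list of rows, each an object with "fingers": the closure, from -1 (fully open) to 1 (shut), so that 0 is half open; "translation": the shift along the tool's x, y, z in cm, a list of three; "roll": the turn about the tool's z in degrees. A call has 1 to 20 rows; each row is the pose to reach, as a shift and turn from the pose commanded when the call began, along the tool's axes at that moment; what a row does not reach only later rows make up. A row lasts 1/12 s, in which the tool goes at most 41.7 mm and 7.16 degrees, less where a joint would pass 70% of its speed; a pose out of reach is approached as far as the arm can. A call with a gripper value outside its range is refused whole. The fingers move at their own pace and stop on an object; the grip force is fixed at half the most. Time passes only in rows, so rows that repeat a pose let the fingers close. It gives the time, the measured TCP pose, the force and the opening at its end, in the units of the state.
- bot.get_obs(): the state, without advancing time (a new reading comes with each control period).
- bot.camera(name): name is "side" or "top"; returns a dict with "pixels" (384x512x3 uint8, red, green, blue), "intrinsics" (3x3 intrinsics, pixels), "world_to_cam" (4x4, takes a point from world to camera coordinates). Camera axes: x right, y down, z forward; pixel columns grow to the right and rows downward; lengths in m; the calibration is good to about 2 mm. A picture is of the moment at which its call begins. There is no depth.
- bot.job_done(): hands the job in, once; it reports no verdict.
The state is a dict: "clock": time; "joint_pos": joint angles; "joint_vel": joint speeds; "tau": joint torques, N m; "eef_pos": TCP position; "tool_rot": TCP orientation; "ft_force": force on the tool from outside, world axes, zero at the start; "ft_torque": the same for the moment, N m; "grip_width": finger opening in m.
Only numpy, scipy, OpenCV 4.12 (cv2) and the standard library are available. Lean on these libraries where they do the work, as an engineer would, in place of code of your own. Each camera call takes 0.05 s, during which the arm holds its last target. There are 200 camera calls.

## Task

Take the snap hook with the red tag out of the wooden rack and press it gently straight down over the steel ring on the document case, until the ring has pushed the sprung gate open and the gate has snapped shut behind it. Then give it a light tug upward to check that it holds, and let go, leaving it clipped to the ring. Do not force it, and leave the other hooks and the things on the desk where they are.

Things in the scene. Friction and masses are not known exactly. Their poses are not given: they have to be found in the camera images.
- red_hook: Loose steel snap hook (90 g) with a red tag, upright in the rack, 90 mm tall. Origin: its underside at the mouth, below the tag's centre; z up, x in the hook's plane towards the nose, y its thickness. 8 mm rod: spine at x = -24 mm, crown underside at z = 34, nose at x = +11 down to z = 0. Mouth: the bottom opening from x = -20 to +7 mm, shut by the sprung gate.
- red_tag (a point): Centre of the red tag, the grip of the hook, 69 mm above the hook's underside, same axes as the hook. The tag is a plate 38 mm wide (x), 12 mm thick (y) and 40 mm tall (z); the rod frame starts 27 mm below its centre. Grip it across its 12 mm thickness. In the rack the next tags stand 75 mm away along y.
- hook_inside (a point): Middle of the room enclosed by hook and shut gate, 20 mm above the hook's underside, at x = -6 mm; axes as the hook. To clip on, keep the hook upright, its y along the ring's bar and the bar below x = 0 of the hook (within 4 mm), gate clear above the bar, and press straight down by feel.
- gate (a joint): Swing of the sprung brass gate (6 mm bar, 26 mm long, hinged at x = -20, z = 4 mm of the hook): 0 shut, to 1.35 rad up into the hook. The spring (0.015 N m + 0.2 N m/rad) always shuts it. The bar meets it with up to about 8 N, then the force drops: it snaps shut under the bar when the bar is 20 to 24 mm above the shut gate's centre line. At 27 mm the crown is hard on the bar.
- tongue: The bar of that gate; origin at its hinge.
- rack: Fixed wooden rack, 195 mm long (y) and 80 mm deep (x), 28 mm tall, with three 10 mm wide slots along x at y = -75, 0 and 75 mm, in which the three hooks stand 23 mm deep. Origin: centre of its underside. Lift a hook straight up at least 30 mm to clear it.
- case: Fixed document case, kraft cardboard with a blue lid, 206 mm (x) by 246 mm (y), 70 mm tall, with a steel plate and ring in the middle of the lid. Origin: centre of its underside. The ring is a stiff upright loop of 6 mm steel rod in the case's y-z plane, 44 mm wide between rod centres; its straight top bar runs 28 mm along the case's y.
- ring_mid (a point): Middle of the ring's top bar at its AVERAGE height, 56 mm above the lid; axes as the case (bar along y). Sideways it is right, but the ring is screwed in to a different depth on each case: the true bar's centre is up to 12 mm above or below this point, to be found by touch (or seen). It does not give under load.
- blue_hook: Another such hook with a blue tag, in the rack; not to be moved.
- yellow_hook: Another such hook with a yellow tag, in the rack; not to be moved.
- red_box: Small red patterned box, 74 x 104 x 51 mm, loose bystander; origin at its underside.
- notes: Pad of pale yellow notes, 76 x 76 x 12 mm, loose bystander; origin at its underside.
- loupe: Black photo loupe, 48 mm wide, 44 mm tall, loose bystander; origin at its underside.
- mug: White mug, 80 mm wide, 95 mm tall, loose bystander; origin at its underside.

How it is judged:
By the outcome, as a careful person would: the job done as asked, in the order asked, and still so for the second after the job is handed in, with the robot touching nothing.
It also fails if it takes over 67 s, if anything falls off the work surface, if the arm or the gripper's body presses on something with over 40 N, if the wrist force passes 120 N, or if a joint passes its speed limit or range.

## Working session

There is one attempt and no reset: what is moved stays moved. The work goes in short steps, Python scripts to look and compute and a tool call to move; the robot and the scene stay as the last step left them, time stands still between calls to the robot, and variables do not carry over. Pictures are saved under pics/ and viewed, about 8 in all and at most 12, crops included, and the job is handed in when it is done.

Besides the shell and the picture viewer there is one more tool, called as name([rows], argument=value, ...), one row to a line, values as JSON. play_rows: Moves the arm, as the interface text tells. Its arguments: {"type":"object","properties":{"motion":{"type":"array","items":{"type":"object","properties":{"fingers":{"type":"number"},"translation":{"type":"array","items":{"type":"number"}},"roll":{"type":"number"}}}}},"required":["motion"]}

```bash
mkdir -p pics; python3 - <<'E'
from workcell import bot
import cv2,numpy as np
o=bot.get_obs();print({k:np.round(v,4).tolist() for k,v in o.items()})
for n in("side","top"):
    c=bot.camera(n);cv2.imwrite(f"pics/{n}0.png",c["pixels"][:,:,::-1]);print(n,c["intrinsics"],c["world_to_cam"])
E
```

```text
{'clock': 0.0, 'joint_pos': [1.29, 0.2414, 0.0037, 1.3352, -0.0, 1.5708], 'joint_vel': [0.0003, -0.0002, -0.0016, -0.0007, -0.0003, -0.0029], 'tau': [-0.0009, -37.2313, 25.241, 0.0169, -0.0, -0.0], 'eef_pos': [0.1384, 0.4798, 0.2444], 'tool_rot': [0.7991, 0.6012, -0.0008, 0.0006], 'ft_force': [0.3689, 0.1738, -0.7857], 'ft_torque': [0.0119, -0.0112, -0.0219], 'grip_width': 0.0853}
side [[364.99645768   0.         256.05954252]
 [  0.         364.99645768 200.37979079]
 [  0.           0.           1.        ]] [[ 0.95745755 -0.28846798  0.0078271  -0.49171383]
 [-0.15680991 -0.54285622 -0.82505623  0.21949404]
 [ 0.24225129  0.78872895 -0.56499643  0.76537163]
 [ 0.          0.          0.          1.        ]]
top [[428.21544401   0.         256.62986872]
 [  0.         428.21544401 190.5815227 ]
 [  0.           0.           1.        ]] [[ 0.02879955 -0.99957932 -0.00343147  0.11177327]
 [-0.99208601 -0.0281636  -0.12236077  0.57075429]
 [ 0.12221265  0.00692825 -0.99247976  1.03041907]
 [ 0.          0.          0.          1.        ]]
```

View pics/side0.png

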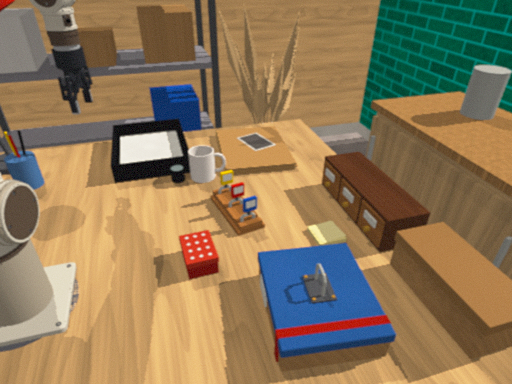

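View pics/top0.png

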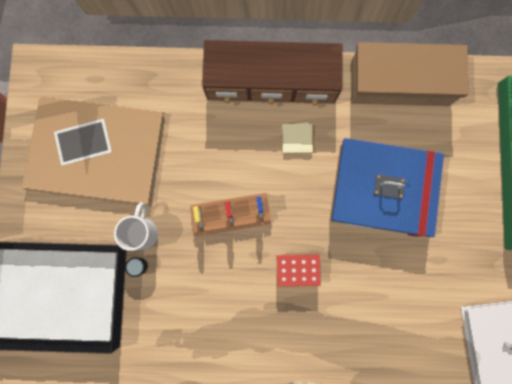

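```bash
cat > h.py <<'E'
from workcell import bot
import cv2,numpy as np
def ray(c,uv):
    R=c["world_to_cam"][:3,:3];t=c["world_to_cam"][:3,3]
    d=R.T@np.linalg.inv(c["intrinsics"])@np.array([uv[0],uv[1],1.]);return -R.T@t,d/np.linalg.norm(d)
def onz(c,uv,z):
    o,d=ray(c,uv);return o+d*(z-o[2])/d[2]
def tri(c1,p1,c2,p2):
    (o1,d1),(o2,d2)=ray(c1,p1),ray(c2,p2)
    A=np.stack([d1,-d2],1);s=np.linalg.lstsq(A,o2-o1,rcond=None)[0]
    a,b=o1+d1*s[0],o2+d2*s[1];return (a+b)/2,np.linalg.norm(a-b)
def proj(c,P):
    q=c["intrinsics"]@(c["world_to_cam"][:3,:3]@np.asarray(P,float)+c["world_to_cam"][:3,3]);return q[:2]/q[2]
def crop(c,x,y,w,h,s):return cv2.resize(c["pixels"][y:y+h,x:x+w,::-1],None,fx=s,fy=s,interpolation=cv2.INTER_CUBIC)
def mask(c,lo,hi):
    return cv2.inRange(cv2.cvtColor(c["pixels"],cv2.COLOR_RGB2HSV),np.array(lo),np.array(hi))
E
python3 - <<'E'
from h import *
s=bot.camera("side");t=bot.camera("top")
a=np.hstack([crop(s,195,155,80,80,5),crop(s,280,245,80,80,5)])
b=np.hstack([crop(t,185,185,100,50,4),crop(t,340,165,100,50,4)])
cv2.imwrite("pics/m1.png",np.vstack([a,b]))
def blobs(c,lo,hi,box):
    m=mask(c,lo,hi);k=np.zeros_like(m);x,y,w,h=box;k[y:y+h,x:x+w]=m[y:y+h,x:x+w]
    n,_,st,ce=cv2.connectedComponentsWithStats(k);return [(st[i].tolist(),ce[i].round(1).tolist()) for i in range(1,n) if st[i,4]>8]
H={'r':((0,150,90),(8,255,255)),'b':((108,150,90),(125,255,255)),'y':((24,150,120),(34,255,255))}
for n,c,box in(("side",s,(195,155,80,80)),("top",t,(185,185,100,50))):
    for k,(lo,hi) in H.items():print(n,k,blobs(c,lo,hi,box))
m=mask(t,(105,120,60),(125,255,255))|mask(t,(0,150,90),(8,255,255));k=np.zeros_like(m);k[130:245,325:450]=m[130:245,325:450]
k=cv2.morphologyEx(k,cv2.MORPH_CLOSE,np.ones((5,5)))
cn=max(cv2.findContours(k,0,2)[0],key=cv2.contourArea)
P=np.array([onz(t,p[0],.07)[:2] for p in cn],np.float32)
print("case",cv2.minAreaRect(P),cv2.boundingRect(cn))
E
```

```text
side r [([231, 182, 13, 16, 92], [236.2, 189.7]), ([195, 230, 16, 5, 46], [202.8, 232.5])]
side b [([244, 197, 12, 15, 59], [248.5, 204.0])]
side y [([221, 170, 12, 5, 29], [226.5, 171.9]), ([221, 182, 7, 3, 10], [223.9, 182.6])]
top r [([225, 201, 7, 17, 73], [227.5, 208.5])]
top b [([258, 198, 4, 14, 28], [259.4, 204.4])]
top y []
case ((0.5815854668617249, -0.1872899830341339), (0.24181434512138367, 0.20593754947185516), 82.31285095214844) (333, 140, 110, 96)
```

View pics/m1.png

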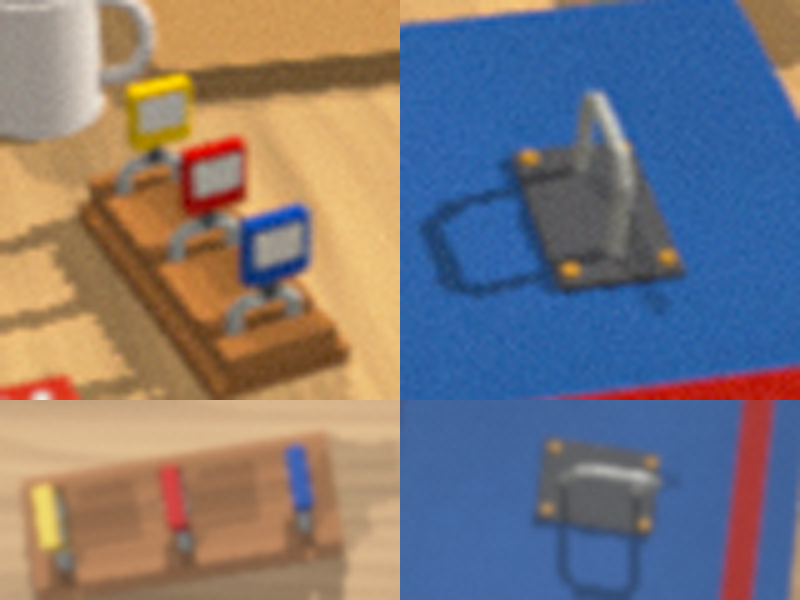

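```bash
python3 - <<'E'
from h import *
s=bot.camera("side");t=bot.camera("top")
print("cams",ray(s,(0,0))[0],ray(t,(0,0))[0])
print("tag",tri(s,(237.4,190.4),t,(227.5,208.0)))
m=mask(t,(0,150,90),(8,255,255));m[:195]=0;m[225:]=0;m[:,:220]=0;m[:,236:]=0
v,u=np.nonzero(m);P=np.array([onz(t,p,.094)[:2] for p in zip(u,v)]);print("tagtop pix",P.mean(0),P.min(0),P.max(0))
w,V=np.linalg.eigh(np.cov(P.T));print("tag dir deg",np.degrees(np.arctan2(V[1,1],V[0,1])))
tops={k:onz(t,(185+a/4,185+(b-400)/4),.09) for k,(a,b) in dict(y=(46,517),r=(173,498),b=(298,478)).items()};print(tops)
d=tops['y']-tops['b'];print("rack y deg",np.degrees(np.arctan2(d[1],d[0])),np.linalg.norm(d))
# rack outline
m=mask(t,(5,90,60),(14,255,200));k=np.zeros_like(m);k[185:245,185:280]=m[185:245,185:280]
k=cv2.morphologyEx(k,cv2.MORPH_CLOSE,np.ones((7,7)));cn=max(cv2.findContours(k,0,2)[0],key=cv2.contourArea)
print("rack",cv2.minAreaRect(np.array([onz(t,p[0],.028)[:2] for p in cn],np.float32)))
ms,mt=(321.7,270.2),(394,183.5)
print("bar",tri(s,ms,t,mt),[onz(t,mt,z) for z in(.114,.126,.138)])
a,b=onz(t,(386,182.7),.126),onz(t,(402,184.5),.126);print(np.degrees(np.arctan2(*(a-b)[[1,0]])))
E
```

```text
cams [ 0.31980169 -0.62636075  0.61737586] [0.43708808 0.12066174 1.09289155]
tag (array([0.51867582, 0.19626257, 0.07166749]), np.float64(0.00047506289752136306))
tagtop pix [0.51601199 0.19447794] [0.49838099 0.18570372] [0.5335918  0.20094577]
tag dir deg -169.73044215724178
{'y': array([0.5006837, 0.2669966, 0.09     ]), 'r': array([0.51396303, 0.19296991, 0.09      ]), 'b': array([0.52782766, 0.11997043, 0.09      ])}
rack y deg 100.46016162216311 0.14951083031537535
rack ((0.5062659382820129, 0.19220957159996033), (0.08193235844373703, 0.1972765177488327), 11.152715682983398)
bar (array([ 0.58412407, -0.18799142,  0.11796918]), np.float64(0.003453345763992064)) [array([ 0.58305731, -0.1886046 ,  0.114     ]), array([ 0.58126791, -0.18481338,  0.126     ]), array([ 0.57947851, -0.18102216,  0.138     ])]
85.10739195619266
```

play_rows([
  {"fingers": 0, "translation": [-1, 2.5, 0], "roll": -3},
  {"fingers": 0, "translation": [-2, 5, 0], "roll": -6},
  {"fingers": 0, "translation": [-3, 8, 0], "roll": -9},
  {"fingers": 0, "translation": [-4, 11, 0.5], "roll": -12},
  {"fingers": 0, "translation": [-5.2, 14, 1], "roll": -15},
  {"fingers": 0, "translation": [-6.4, 17, 1.5], "roll": -18},
  {"fingers": 0, "translation": [-7.6, 20, 2], "roll": -21},
  {"fingers": 0, "translation": [-8.8, 23, 2.5], "roll": -24},
  {"fingers": 0, "translation": [-10, 26, 3], "roll": -26.5},
  {"fingers": 0, "translation": [-11.2, 29, 3.5], "roll": -26.5},
  {"fingers": 0, "translation": [-12.4, 32, 4], "roll": -26.5},
  {"fingers": 0, "translation": [-13.6, 35, 4.5], "roll": -26.5},
  {"fingers": 0, "translation": [-14.8, 38, 5], "roll": -26.5},
  {"fingers": 0, "translation": [-15.8, 40.5, 5.5], "roll": -26.5},
  {"fingers": 0, "translation": [-16.5, 42.5, 6], "roll": -26.5},
  {"fingers": 0, "translation": [-17, 43.8, 6], "roll": -26.5},
  {"fingers": 0, "translation": [-17.1, 44.2, 6], "roll": -26.5},
  {"fingers": 0, "translation": [-17.1, 44.2, 6], "roll": -26.5},
  {"fingers": 0, "translation": [-17.1, 44.2, 6], "roll": -26.5},
])

```text
clock: 1.88
eef_pos: [0.5154, 0.1942, 0.1856]
tool_rot: [0.64, 0.769, 0.0, -0.0]
ft_force: [0.3, 0.5, -0.1]
grip_width: 0.0424
```

```bash
cat >> h.py <<'E'
def st():
    o=bot.get_obs();q=o["tool_rot"];from_=__import__("scipy.spatial.transform",fromlist=["Rotation"]).Rotation
    M=from_.from_quat(q).as_matrix();print("t",round(o["clock"],2),"p",np.round(o["eef_pos"],4),"xdeg",round(np.degrees(np.arctan2(M[1,0],M[0,0])),2),"z",np.round(M[:,2],3),"F",np.round(o["ft_force"],2),"T",np.round(o["ft_torque"],3),"w",round(float(o["grip_width"]),4),"j",np.round(o["joint_pos"],2));return o,M
E
python3 - <<'E'
from h import *
st();s=bot.camera("side");t=bot.camera("top")
cv2.imwrite("pics/m2.png",np.hstack([crop(s,180,110,100,120,4),crop(t,180,140,100,120,4)]))
E
```

```text
t 1.88 p [0.5154 0.1942 0.1856] xdeg 100.44 z [-0.  0. -1.] F [ 0.27  0.52 -0.15] T [ 0.051  0.002 -0.012] w 0.0424 j [0.36 0.37 0.03 1.23 0.   0.18]
```

View pics/m2.png

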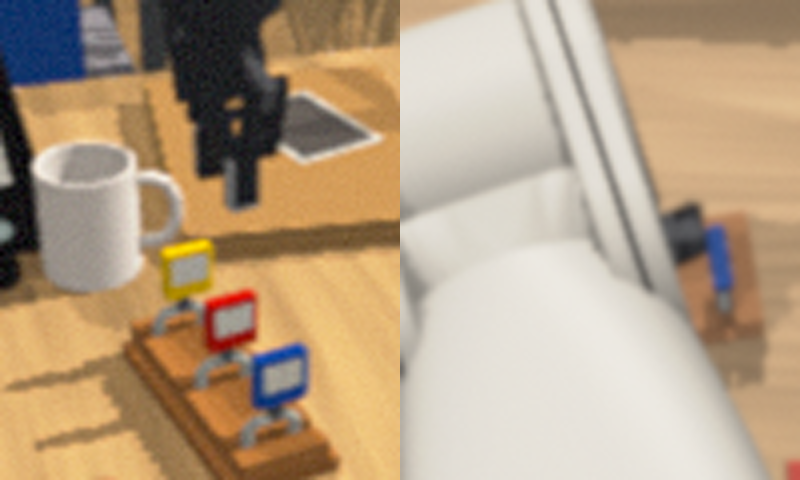

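play_rows([
  {"fingers": 0, "translation": [0, 0, 1], "roll": 0},
  {"fingers": 0, "translation": [0, 0, 2.5], "roll": 0},
  {"fingers": 0, "translation": [0, 0, 4], "roll": 0},
  {"fingers": 0, "translation": [0, 0, 5.5], "roll": 0},
  {"fingers": 0, "translation": [0, 0, 7], "roll": 0},
  {"fingers": 0, "translation": [0, 0, 8], "roll": 0},
  {"fingers": 0, "translation": [0, 0, 9], "roll": 0},
  {"fingers": 0, "translation": [0, 0, 10], "roll": 0},
  {"fingers": 0, "translation": [0, 0, 11], "roll": 0},
  {"fingers": 0, "translation": [0, 0, 11.6], "roll": 0},
  {"fingers": 0, "translation": [0, 0, 11.6], "roll": 0},
  {"fingers": 0, "translation": [0, 0, 11.6], "roll": 0},
])

```text
clock: 2.98
eef_pos: [0.5158, 0.1936, 0.0691]
tool_rot: [0.64, 0.768, -0.0, -0.0]
ft_force: [-1.0, -0.5, 0.1]
grip_width: 0.0428
```

```bash
python3 - <<'E'
from h import *
st();s=bot.camera("side");t=bot.camera("top")
cv2.imwrite("pics/m3.png",np.hstack([crop(s,200,150,70,80,6),crop(t,190,180,60,80,6)]))
E
```

```text
t 2.98 p [0.5158 0.1936 0.0691] xdeg 100.41 z [-0. -0. -1.] F [-1.04 -0.5   0.08] T [-0.05   0.049  0.024] w 0.0428 j [ 0.36  0.48 -0.14  0.96  0.    0.18]
```

View pics/m3.png

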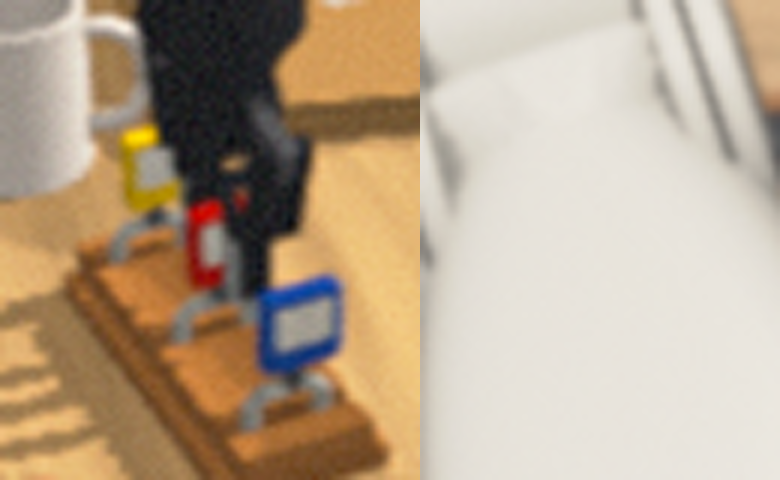

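play_rows([
  {"fingers": 0.2, "translation": [0, 0, 0], "roll": 0},
  {"fingers": 0.4, "translation": [0, 0, 0], "roll": 0},
  {"fingers": 0.5, "translation": [0, 0, 0], "roll": 0},
  {"fingers": 0.55, "translation": [0, 0, 0], "roll": 0},
  {"fingers": 0.6, "translation": [0, 0, 0], "roll": 0},
  {"fingers": 0.65, "translation": [0, 0, 0], "roll": 0},
  {"fingers": 0.65, "translation": [0, 0, 0], "roll": 0},
])

```text
clock: 3.67
eef_pos: [0.5159, 0.1936, 0.0693]
tool_rot: [0.64, 0.768, 0.0, 0.0]
ft_force: [0.1, -0.6, 0.7]
grip_width: 0.0148
```

```bash
python3 - <<'E'
from h import *
st();s=bot.camera("side")
a=crop(s,210,165,50,60,10)
x=np.array([np.cos(np.radians(100.4)),np.sin(np.radians(100.4)),0]);h=np.array([x[1],-x[0],0])
C=np.array([.5158,.1936,.074]);
for sx in(-.019,.019):
  for sz in(-.02,.02):
    p=(proj(s,C-x*.006+h*sx+[0,0,sz])-[210,165])*10;cv2.circle(a,tuple(int(v) for v in p),4,(0,255,0),-1)
cv2.imwrite("pics/m4.png",a)
E
```

```text
t 3.67 p [0.5159 0.1936 0.0693] xdeg 100.41 z [ 0. -0. -1.] F [ 0.05 -0.64  0.73] T [ 0.045 -0.012 -0.01 ] w 0.0148 j [ 0.36  0.48 -0.14  0.96 -0.    0.18]
```

View pics/m4.png

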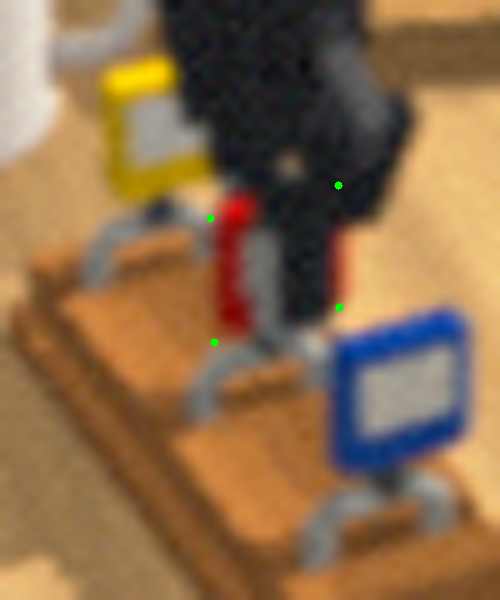

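play_rows([
  {"fingers": 0.8, "translation": [0, 0, 0], "roll": 0},
  {"fingers": 1, "translation": [0, 0, 0], "roll": 0},
  {"fingers": 1, "translation": [0, 0, 0], "roll": 0},
  {"fingers": 1, "translation": [0, 0, 0], "roll": 0},
  {"fingers": 1, "translation": [0, 0, 0], "roll": 0},
  {"fingers": 1, "translation": [0, 0, -0.2], "roll": 0},
  {"fingers": 1, "translation": [0, 0, -0.5], "roll": 0},
  {"fingers": 1, "translation": [0, 0, -1], "roll": 0},
  {"fingers": 1, "translation": [0, 0, -1.5], "roll": 0},
  {"fingers": 1, "translation": [0, 0, -2], "roll": 0},
  {"fingers": 1, "translation": [0, 0, -2.7], "roll": 0},
  {"fingers": 1, "translation": [0, 0, -3.5], "roll": 0},
  {"fingers": 1, "translation": [0, 0, -5], "roll": 0},
  {"fingers": 1, "translation": [0, 0, -7], "roll": 0},
  {"fingers": 1, "translation": [0, 0, -9], "roll": 0},
  {"fingers": 1, "translation": [0, 0, -12], "roll": 0},
  {"fingers": 1, "translation": [0, 0, -15], "roll": 0},
  {"fingers": 1, "translation": [0, 0, -17], "roll": 0},
  {"fingers": 1, "translation": [0, 0, -17], "roll": 0},
  {"fingers": 1, "translation": [0, 0, -17], "roll": 0},
])

```text
clock: 5.38
eef_pos: [0.5168, 0.1937, 0.2413]
tool_rot: [0.64, 0.768, 0.002, 0.001]
ft_force: [-0.4, -0.9, -1.7]
grip_width: 0.0114
```

```bash
python3 - <<'E'
from h import *
st()
E
```

```text
t 5.38 p [0.5168 0.1937 0.2413] xdeg 100.4 z [ 0.004  0.001 -1.   ] F [-0.38 -0.92 -1.75] T [0.017 0.02  0.032] w 0.0114 j [ 0.36  0.34  0.13  1.36 -0.    0.18]
```

play_rows([
  {"fingers": 1, "translation": [-1, 0, 0], "roll": 1},
  {"fingers": 1, "translation": [-2.5, 0, 0], "roll": 2},
  {"fingers": 1, "translation": [-4.5, 0, 0], "roll": 3},
  {"fingers": 1, "translation": [-7, 0, 0], "roll": 4},
  {"fingers": 1, "translation": [-9.5, 0, 0], "roll": 5},
  {"fingers": 1, "translation": [-12, 0, 0], "roll": 6.5},
  {"fingers": 1, "translation": [-14.5, 0, 0], "roll": 8},
  {"fingers": 1, "translation": [-17, 0, 0], "roll": 9.5},
  {"fingers": 1, "translation": [-19.5, 0, 0], "roll": 11},
  {"fingers": 1, "translation": [-22, 0, 0], "roll": 12.5},
  {"fingers": 1, "translation": [-24.5, 0, 0], "roll": 14},
  {"fingers": 1, "translation": [-27, -0.2, 0], "roll": 15.5},
  {"fingers": 1, "translation": [-29.5, -0.3, 0], "roll": 17},
  {"fingers": 1, "translation": [-32, -0.4, 0], "roll": 18.1},
  {"fingers": 1, "translation": [-34.5, -0.5, 0], "roll": 18.1},
  {"fingers": 1, "translation": [-36.5, -0.6, 0], "roll": 18.1},
  {"fingers": 1, "translation": [-38, -0.6, 0], "roll": 18.1},
  {"fingers": 1, "translation": [-38.6, -0.6, 0], "roll": 18.1},
  {"fingers": 1, "translation": [-38.6, -0.6, 0], "roll": 18.1},
  {"fingers": 1, "translation": [-38.6, -0.6, 0], "roll": 18.1},
])

```text
clock: 7.05
eef_pos: [0.5793, -0.1867, 0.2385]
tool_rot: [0.753, 0.658, -0.0, -0.001]
ft_force: [-1.3, 0.4, -0.4]
grip_width: 0.0113
```

```bash
python3 - <<'E'
from h import *
st();s=bot.camera("side");t=bot.camera("top")
cv2.imwrite("pics/m5.png",np.hstack([crop(s,285,200,66,100,6),crop(t,355,140,66,100,6)]))
E
```

```text
t 7.05 p [ 0.5793 -0.1867  0.2385] xdeg 82.29 z [-0.002  0.001 -1.   ] F [-1.31  0.4  -0.44] T [ 0.026  0.003 -0.017] w 0.0113 j [-0.31  0.47  0.31  1.42  0.   -0.18]
```

View pics/m5.png

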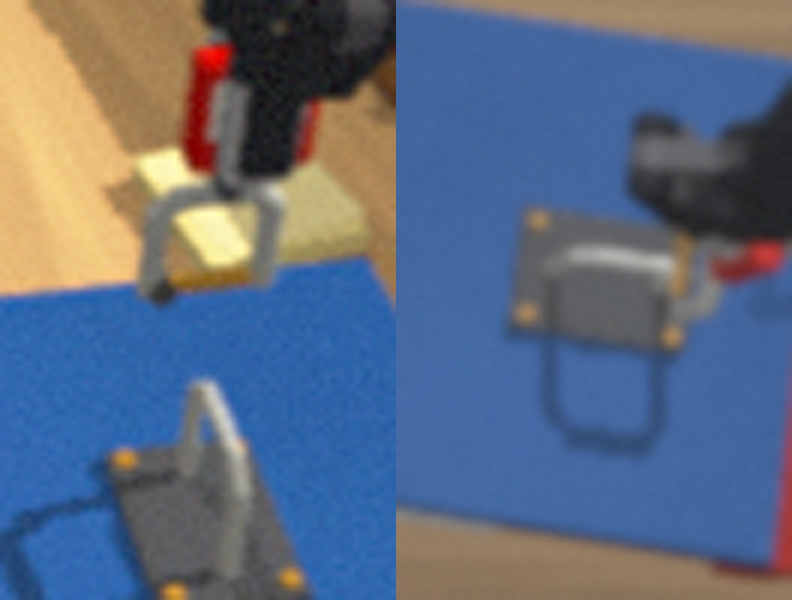

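```bash
python3 - <<'E'
from h import *
s=bot.camera("side");t=bot.camera("top")
print("plate top",onz(t,(389.9,186.25),.072))
sc=np.mean([(125,460),(238,447),(173,592),(291,578)],0);print("plate side",onz(s,(285+sc[0]/6,200+sc[1]/6),.072))
for z in(.114,.118,.122,.126,.130):
    for P in((.5816,-.1873,z),):print(z,proj(s,P),proj(t,P))
tx=np.array([np.cos(np.radians(82.3)),np.sin(np.radians(82.3)),0]);h=np.array([tx[1],-tx[0],0])
C=np.array([.5793,-.1867,.2385-.064])
for d in(-.024,0,.011):print("hook",d,(proj(s,C+h*d)-[285,200])*6)
E
```

```text
plate top [ 0.58236633 -0.19196897  0.072     ]
plate side [ 0.58698206 -0.1873606   0.072     ]
0.114 [319.19443449 271.84819652] [393.43958329 184.11006891]
0.118 [319.41718182 270.34060385] [393.98607153 183.87074312]
0.122 [319.64138914 268.82312979] [394.53699134 183.6294766 ]
0.126 [319.86707084 267.29567687] [395.09239683 183.38624564]
0.13 [320.09424151 265.75814632] [395.65234303 183.14102615]
hook -0.024 [141.41168571 295.82854642]
hook 0 [218.52655468 287.80957848]
hook 0.011 [253.619493   284.16035816]
```

play_rows([
  {"fingers": 1, "translation": [0, 0.1, 0.2], "roll": 0},
  {"fingers": 1, "translation": [0, 0.2, 0.6], "roll": 0},
  {"fingers": 1, "translation": [0, 0.25, 1.2], "roll": 0},
  {"fingers": 1, "translation": [0, 0.25, 1.9], "roll": 0},
  {"fingers": 1, "translation": [0, 0.25, 2.6], "roll": 0},
  {"fingers": 1, "translation": [0, 0.25, 3.1], "roll": 0},
  {"fingers": 1, "translation": [0, 0.25, 3.4], "roll": 0},
  {"fingers": 1, "translation": [0, 0.25, 3.4], "roll": 0},
  {"fingers": 1, "translation": [0, 0.25, 3.4], "roll": 0},
  {"fingers": 1, "translation": [0, 0.25, 3.4], "roll": 0},
])

```text
clock: 8.08
eef_pos: [0.5824, -0.1876, 0.2056]
tool_rot: [0.753, 0.658, 0.0, 0.0]
ft_force: [-0.5, -0.7, -0.5]
grip_width: 0.0115
```

```bash
python3 - <<'E'
from h import *
st();s=bot.camera("side");t=bot.camera("top")
cv2.imwrite("pics/m6.png",np.hstack([crop(s,300,215,44,75,8),crop(t,370,150,55,75,8)]))
E
```

```text
t 8.08 p [ 0.5824 -0.1876  0.2056] xdeg 82.31 z [ 0.001 -0.    -1.   ] F [-0.5  -0.73 -0.47] T [-0.019  0.003  0.014] w 0.0115 j [-0.31  0.48  0.25  1.34  0.   -0.18]
```

View pics/m6.png

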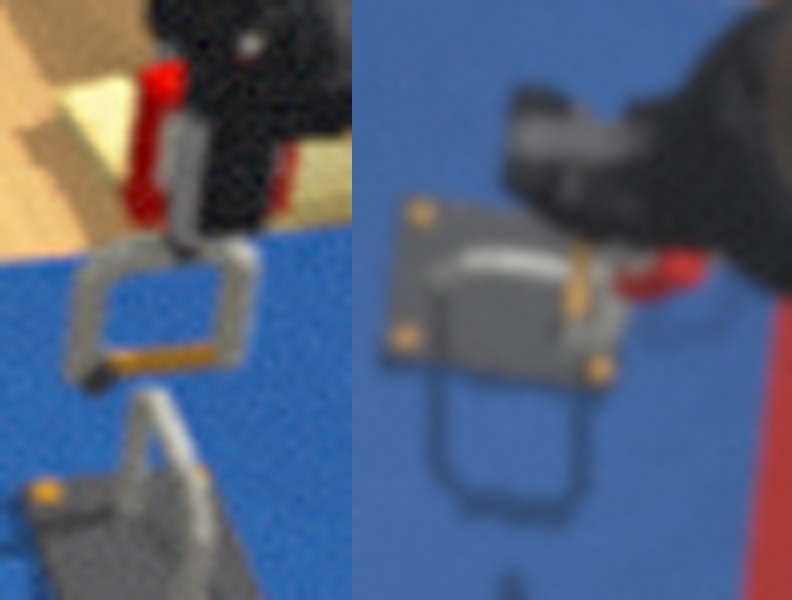

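play_rows([
  {"fingers": 1, "translation": [0, 0.1, 0.1], "roll": 0},
  {"fingers": 1, "translation": [0, 0.1, 0.3], "roll": 0},
  {"fingers": 1, "translation": [0, 0.1, 0.5], "roll": 0},
  {"fingers": 1, "translation": [0, 0.1, 0.7], "roll": 0},
  {"fingers": 1, "translation": [0, 0.1, 0.9], "roll": 0},
  {"fingers": 1, "translation": [0, 0.1, 1.1], "roll": 0},
  {"fingers": 1, "translation": [0, 0.1, 1.3], "roll": 0},
  {"fingers": 1, "translation": [0, 0.1, 1.5], "roll": 0},
  {"fingers": 1, "translation": [0, 0.1, 1.5], "roll": 0},
  {"fingers": 1, "translation": [0, 0.1, 1.5], "roll": 0},
])

```text
clock: 9.02
eef_pos: [0.5831, -0.1875, 0.1901]
tool_rot: [0.753, 0.658, -0.0, -0.0]
ft_force: [0.5, 0.2, -1.4]
grip_width: 0.0113
```

play_rows([
  {"fingers": 1, "translation": [0, 0, 0.1], "roll": 0},
  {"fingers": 1, "translation": [0, 0, 0.2], "roll": 0},
  {"fingers": 1, "translation": [0, 0, 0.3], "roll": 0},
  {"fingers": 1, "translation": [0, 0, 0.4], "roll": 0},
  {"fingers": 1, "translation": [0, 0, 0.4], "roll": 0},
  {"fingers": 1, "translation": [0, 0, 0.4], "roll": 0},
])

```text
clock: 9.52
eef_pos: [0.5831, -0.1876, 0.1862]
tool_rot: [0.753, 0.658, -0.0, -0.0]
ft_force: [0.4, 0.6, -0.8]
grip_width: 0.011
```

play_rows([
  {"fingers": 1, "translation": [0, 0, 0.1], "roll": 0},
  {"fingers": 1, "translation": [0, 0, 0.2], "roll": 0},
  {"fingers": 1, "translation": [0, 0, 0.3], "roll": 0},
  {"fingers": 1, "translation": [0, 0, 0.3], "roll": 0},
  {"fingers": 1, "translation": [0, 0, 0.3], "roll": 0},
])

```text
clock: 9.93
eef_pos: [0.5832, -0.1876, 0.1835]
tool_rot: [0.753, 0.658, 0.0, 0.0]
ft_force: [-0.6, 0.3, 1.5]
grip_width: 0.0111
```

play_rows([
  {"fingers": 1, "translation": [0, 0, 0.1], "roll": 0},
  {"fingers": 1, "translation": [0, 0, 0.2], "roll": 0},
  {"fingers": 1, "translation": [0, 0, 0.3], "roll": 0},
  {"fingers": 1, "translation": [0, 0, 0.3], "roll": 0},
  {"fingers": 1, "translation": [0, 0, 0.3], "roll": 0},
])

```text
clock: 10.35
eef_pos: [0.5832, -0.1876, 0.1805]
tool_rot: [0.753, 0.658, 0.0, 0.0]
ft_force: [-1.1, -0.0, 2.2]
grip_width: 0.0112
```

play_rows([
  {"fingers": 1, "translation": [0, 0, 0.1], "roll": 0},
  {"fingers": 1, "translation": [0, 0, 0.2], "roll": 0},
  {"fingers": 1, "translation": [0, 0, 0.3], "roll": 0},
  {"fingers": 1, "translation": [0, 0, 0.3], "roll": 0},
  {"fingers": 1, "translation": [0, 0, 0.3], "roll": 0},
])

```text
clock: 10.77
eef_pos: [0.5835, -0.1876, 0.1776]
tool_rot: [0.753, 0.658, 0.0, 0.0]
ft_force: [0.0, 0.2, 4.1]
grip_width: 0.0113
```

```bash
python3 - <<'E'
from h import *
st();s=bot.camera("side")
cv2.imwrite("pics/m7.png",crop(s,300,215,50,60,10))
E
```

```text
t 10.77 p [ 0.5835 -0.1876  0.1776] xdeg 82.31 z [ 0.001 -0.    -1.   ] F [0.01 0.24 4.08] T [0.097 0.054 0.063] w 0.0113 j [-0.31  0.5   0.2   1.28  0.   -0.18]
```

View pics/m7.png

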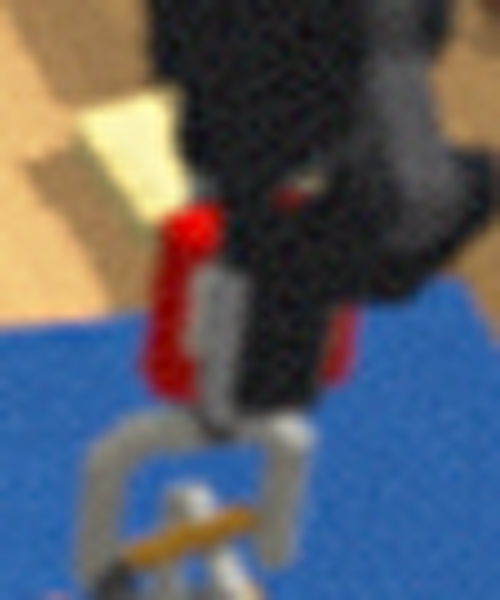

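play_rows([
  {"fingers": 1, "translation": [0, 0, 0.15], "roll": 0},
  {"fingers": 1, "translation": [0, 0, 0.3], "roll": 0},
  {"fingers": 1, "translation": [0, 0, 0.45], "roll": 0},
  {"fingers": 1, "translation": [0, 0, 0.6], "roll": 0},
  {"fingers": 1, "translation": [0, 0, 0.6], "roll": 0},
  {"fingers": 1, "translation": [0, 0, 0.6], "roll": 0},
])

```text
clock: 11.32
eef_pos: [0.5836, -0.1878, 0.172]
tool_rot: [0.753, 0.658, 0.0, 0.001]
ft_force: [-1.1, 0.5, 6.5]
grip_width: 0.0113
```

play_rows([
  {"fingers": 1, "translation": [0, 0, 0.1], "roll": 0},
  {"fingers": 1, "translation": [0, 0, 0.2], "roll": 0},
  {"fingers": 1, "translation": [0, 0, 0.3], "roll": 0},
  {"fingers": 1, "translation": [0, 0, 0.4], "roll": 0},
  {"fingers": 1, "translation": [0, 0, 0.4], "roll": 0},
  {"fingers": 1, "translation": [0, 0, 0.4], "roll": 0},
])

```text
clock: 11.82
eef_pos: [0.5832, -0.1878, 0.168]
tool_rot: [0.753, 0.658, -0.0, 0.0]
ft_force: [-1.0, 0.8, 6.6]
grip_width: 0.0115
```

play_rows([
  {"fingers": 1, "translation": [0, 0, 0.1], "roll": 0},
  {"fingers": 1, "translation": [0, 0, 0.2], "roll": 0},
  {"fingers": 1, "translation": [0, 0, 0.3], "roll": 0},
  {"fingers": 1, "translation": [0, 0, 0.3], "roll": 0},
  {"fingers": 1, "translation": [0, 0, 0.3], "roll": 0},
])

```text
clock: 12.23
eef_pos: [0.5828, -0.1877, 0.1648]
tool_rot: [0.753, 0.658, -0.0, 0.0]
ft_force: [-2.0, -0.7, 6.5]
grip_width: 0.0118
```

play_rows([
  {"fingers": 1, "translation": [0, 0, 0.1], "roll": 0},
  {"fingers": 1, "translation": [0, 0, 0.2], "roll": 0},
  {"fingers": 1, "translation": [0, 0, 0.2], "roll": 0},
  {"fingers": 1, "translation": [0, 0, 0.2], "roll": 0},
])

```text
clock: 12.57
eef_pos: [0.5821, -0.1876, 0.1623]
tool_rot: [0.753, 0.658, -0.001, -0.001]
ft_force: [-3.2, 0.7, 5.7]
grip_width: 0.011
```

play_rows([
  {"fingers": 1, "translation": [0, 0, 0.1], "roll": 0},
  {"fingers": 1, "translation": [0, 0, 0.2], "roll": 0},
  {"fingers": 1, "translation": [0, 0, 0.2], "roll": 0},
  {"fingers": 1, "translation": [0, 0, 0.2], "roll": 0},
])

```text
clock: 12.9
eef_pos: [0.5811, -0.1872, 0.1585]
tool_rot: [0.753, 0.658, -0.002, -0.002]
ft_force: [0.8, -0.6, -1.4]
grip_width: 0.011
```

play_rows([
  {"fingers": 1, "translation": [0, 0, 0.1], "roll": 0},
  {"fingers": 1, "translation": [0, 0, 0.15], "roll": 0},
  {"fingers": 1, "translation": [0, 0, 0.15], "roll": 0},
  {"fingers": 1, "translation": [0, 0, 0.15], "roll": 0},
])

```text
clock: 13.23
eef_pos: [0.5833, -0.1876, 0.1584]
tool_rot: [0.753, 0.658, -0.0, -0.0]
ft_force: [0.7, -0.2, -1.3]
grip_width: 0.0113
```

play_rows([
  {"fingers": 1, "translation": [0, 0, -0.2], "roll": 0},
  {"fingers": 1, "translation": [0, 0, -0.4], "roll": 0},
  {"fingers": 1, "translation": [0, 0, -0.6], "roll": 0},
  {"fingers": 1, "translation": [0, 0, -0.8], "roll": 0},
  {"fingers": 1, "translation": [0, 0, -1.0], "roll": 0},
  {"fingers": 1, "translation": [0, 0, -1.2], "roll": 0},
  {"fingers": 1, "translation": [0, 0, -1.3], "roll": 0},
  {"fingers": 1, "translation": [0, 0, -1.3], "roll": 0},
  {"fingers": 1, "translation": [0, 0, -1.3], "roll": 0},
])

```text
clock: 13.98
eef_pos: [0.5832, -0.1876, 0.1719]
tool_rot: [0.753, 0.658, 0.0, 0.0]
ft_force: [0.0, -0.1, -1.2]
grip_width: 0.0113
```

```bash
python3 - <<'E'
from h import *
st();s=bot.camera("side")
cv2.imwrite("pics/m8.png",crop(s,300,215,50,60,10))
E
```

```text
t 13.98 p [ 0.5832 -0.1876  0.1719] xdeg 82.31 z [ 0. -0. -1.] F [ 0.02 -0.12 -1.21] T [-0.024  0.003 -0.056] w 0.0113 j [-0.31  0.5   0.19  1.26  0.   -0.18]
```

View pics/m8.png

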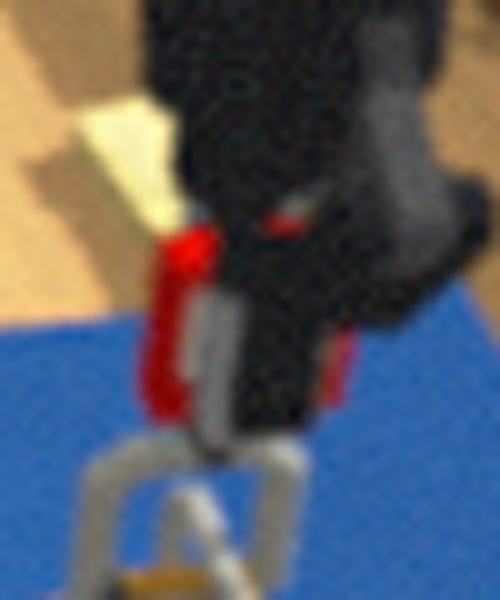

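Gate is shut at (160,580), with the bar passing above and in front of it inside the hook: clipped. Now the tug, in small steps.

play_rows([
  {"fingers": 1, "translation": [0, 0, -0.1], "roll": 0},
  {"fingers": 1, "translation": [0, 0, -0.2], "roll": 0},
  {"fingers": 1, "translation": [0, 0, -0.2], "roll": 0},
  {"fingers": 1, "translation": [0, 0, -0.2], "roll": 0},
])

```text
clock: 14.37
eef_pos: [0.583, -0.1875, 0.1736]
tool_rot: [0.753, 0.658, -0.0, -0.0]
ft_force: [0.1, 1.3, -1.5]
grip_width: 0.0111
```

play_rows([
  {"fingers": 1, "translation": [0, 0, -0.1], "roll": 0},
  {"fingers": 1, "translation": [0, 0, -0.1], "roll": 0},
  {"fingers": 1, "translation": [0, 0, -0.1], "roll": 0},
])

```text
clock: 14.62
eef_pos: [0.5829, -0.1875, 0.174]
tool_rot: [0.753, 0.658, -0.0, -0.001]
ft_force: [0.4, -0.0, -6.0]
grip_width: 0.0113
```

play_rows([
  {"fingers": 1, "translation": [0, 0, -0.05], "roll": 0},
  {"fingers": 1, "translation": [0, 0, -0.05], "roll": 0},
  {"fingers": 1, "translation": [0, 0, -0.05], "roll": 0},
  {"fingers": 1, "translation": [0, 0, -0.05], "roll": 0},
])

```text
clock: 14.95
eef_pos: [0.5829, -0.1874, 0.1744]
tool_rot: [0.753, 0.658, -0.0, -0.001]
ft_force: [1.4, -1.1, -9.9]
grip_width: 0.0112
```

play_rows([
  {"fingers": 1, "translation": [0, 0, 0.2], "roll": 0},
  {"fingers": 1, "translation": [0, 0, 0.4], "roll": 0},
  {"fingers": 1, "translation": [0, 0, 0.7], "roll": 0},
  {"fingers": 1, "translation": [0, 0, 1.0], "roll": 0},
  {"fingers": 1, "translation": [0, 0, 1.3], "roll": 0},
  {"fingers": 1, "translation": [0, 0, 1.6], "roll": 0},
  {"fingers": 1, "translation": [0, 0, 1.8], "roll": 0},
  {"fingers": 1, "translation": [0, 0, 1.9], "roll": 0},
  {"fingers": 1, "translation": [0, 0, 1.9], "roll": 0},
  {"fingers": 1, "translation": [0, 0, 1.9], "roll": 0},
])

```text
clock: 15.78
eef_pos: [0.5832, -0.1876, 0.1563]
tool_rot: [0.753, 0.658, -0.0, -0.0]
ft_force: [0.3, 0.3, -1.3]
grip_width: 0.0115
```

play_rows([
  {"fingers": 1, "translation": [0, 0, 0.1], "roll": 0},
  {"fingers": 1, "translation": [0, 0, 0.15], "roll": 0},
  {"fingers": 1, "translation": [0, 0, 0.15], "roll": 0},
  {"fingers": 1, "translation": [0, 0, 0.15], "roll": 0},
])

```text
clock: 16.12
eef_pos: [0.5832, -0.1876, 0.1548]
tool_rot: [0.753, 0.658, -0.0, -0.0]
ft_force: [-0.4, -0.2, -0.9]
grip_width: 0.0109
```

play_rows([
  {"fingers": 0.6, "translation": [0, 0, 0], "roll": 0},
  {"fingers": 0.3, "translation": [0, 0, 0], "roll": 0},
  {"fingers": 0, "translation": [0, 0, 0], "roll": 0},
  {"fingers": -0.3, "translation": [0, 0, 0], "roll": 0},
  {"fingers": -0.3, "translation": [0, 0, 0], "roll": 0},
  {"fingers": -0.3, "translation": [0, 0, 0], "roll": 0},
  {"fingers": -0.3, "translation": [0, 0, 0], "roll": 0},
  {"fingers": -0.3, "translation": [0, 0, -0.5], "roll": 0},
  {"fingers": -0.3, "translation": [0, 0, -1.5], "roll": 0},
  {"fingers": -0.3, "translation": [0, 0, -3], "roll": 0},
  {"fingers": -0.3, "translation": [0, 0, -5], "roll": 0},
  {"fingers": -0.3, "translation": [0, 0, -7.5], "roll": 0},
  {"fingers": -0.3, "translation": [0, 0, -10], "roll": 0},
  {"fingers": -0.3, "translation": [0, 0, -12], "roll": 0},
  {"fingers": -0.3, "translation": [0, 0, -12], "roll": 0},
  {"fingers": -0.3, "translation": [0, 0, -12], "roll": 0},
  {"fingers": -0.3, "translation": [0, 0, -12], "roll": 0},
  {"fingers": -0.3, "translation": [0, 0, -12], "roll": 0},
  {"fingers": -0.3, "translation": [0, 0, -12], "roll": 0},
])

```text
clock: 17.7
eef_pos: [0.5825, -0.1873, 0.2733]
tool_rot: [0.753, 0.658, -0.001, -0.001]
ft_force: [0.6, -0.6, -0.4]
grip_width: 0.0552
```

```bash
python3 - <<'E'
from h import *
st();s=bot.camera("side")
cv2.imwrite("pics/m9.png",np.hstack([crop(s,280,205,80,100,5),crop(s,160,140,80,100,5)]))
E
```

```text
t 17.7 p [ 0.5825 -0.1873  0.2733] xdeg 82.31 z [-0.003  0.001 -1.   ] F [ 0.65 -0.56 -0.36] T [ 0.003 -0.017  0.049] w 0.0552 j [-0.31  0.47  0.4   1.51  0.   -0.18]
```

View pics/m9.png

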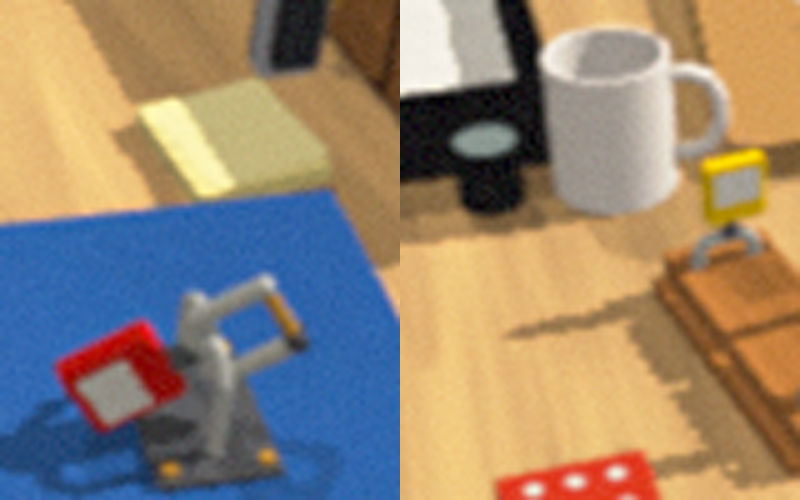

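play_rows([
  {"fingers": -0.3, "translation": [0, 0, 0]},
  {"fingers": -0.3, "translation": [0, 0, 0]},
  {"fingers": -0.3, "translation": [0, 0, 0]},
  {"fingers": -0.3, "translation": [0, 0, 0]},
  {"fingers": -0.3, "translation": [0, 0, 0]},
  {"fingers": -0.3, "translation": [0, 0, 0]},
  {"fingers": -0.3, "translation": [0, 0, 0]},
  {"fingers": -0.3, "translation": [0, 0, 0]},
  {"fingers": -0.3, "translation": [0, 0, 0]},
  {"fingers": -0.3, "translation": [0, 0, 0]},
  {"fingers": -0.3, "translation": [0, 0, 0]},
  {"fingers": -0.3, "translation": [0, 0, 0]},
])

```text
schema error: expected keys fingers, translation, roll
```

```bash
python3 - <<'E'
from h import *
s=bot.camera("side")
cv2.imwrite("pics/m10.png",np.hstack([crop(s,280,230,80,80,5),crop(s,195,155,80,80,5)]))
E
```

```text
(no output)
```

View pics/m10.png

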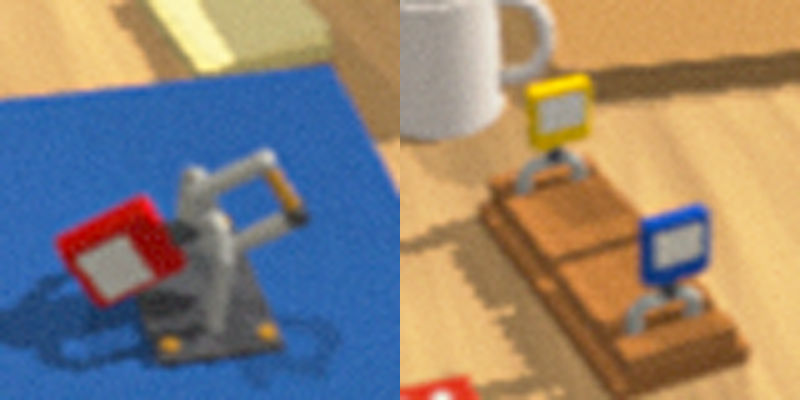

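play_rows([
  {"fingers": -0.3, "translation": [0, 0, 0], "roll": 0},
  {"fingers": -0.3, "translation": [0, 0, 0], "roll": 0},
  {"fingers": -0.3, "translation": [0, 0, 0], "roll": 0},
  {"fingers": -0.3, "translation": [0, 0, 0], "roll": 0},
  {"fingers": -0.3, "translation": [0, 0, 0], "roll": 0},
  {"fingers": -0.3, "translation": [0, 0, 0], "roll": 0},
  {"fingers": -0.3, "translation": [0, 0, 0], "roll": 0},
  {"fingers": -0.3, "translation": [0, 0, 0], "roll": 0},
  {"fingers": -0.3, "translation": [0, 0, 0], "roll": 0},
  {"fingers": -0.3, "translation": [0, 0, 0], "roll": 0},
])

```text
clock: 18.63
eef_pos: [0.5832, -0.1876, 0.2748]
tool_rot: [0.753, 0.658, 0.0, 0.0]
ft_force: [-0.5, 0.0, -0.2]
grip_width: 0.0552
```

```bash
python3 - <<'E'
from h import *
s=bot.camera("side");a=cv2.imread("pics/m10.png")[:,:400]
print("diff",np.abs(crop(s,280,230,80,80,5).astype(int)-a).max(2).mean())
print(bot.job_done())
E
```

```text
diff 4.01454375
the job is handed in; nothing more can be done
None
```

The red hook is clipped to the ring, released, and the job was handed in at about 19 s of the 67 s allowed.

- **Clipping:** I lifted the hook straight up out of the rack and pressed it down over the bar. The push peaked at about 6.6 N, then fell back to the no-contact level when the gate snapped shut. The picture showed the gate shut under the bar.
- **Tug:** Pulling upward, the hook held at about 9–10 N while the tool rose less than 1 mm.
- **After release:** The hook tipped over sideways. It hangs through the ring with its gate shut, and it did not move visibly in the last second before hand-in. The gripper was well clear above.
- **Other things:** In the last pictures the blue and yellow hooks, mug, loupe, notes and red box looked undisturbed. I judged these by eye, not by measurement.
- **Disagreements:** The two cameras disagreed by 3–5 mm on the ring and plate position, so I aligned the hook to the bar in the side view. One waiting move was refused because I left out its roll values; nothing moved, and I sent it again.

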